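# Rack the washed fill-check ware

## Robot

A 6-joint arm with a two-finger parallel gripper is mounted at the origin on a cart in front of the work surface, level with it; the furniture and walls round the work are solid. World frame = base frame: x ahead of the robot, y to its left, z up, the work surface at z = 0. Lengths are in m, angles in rad, forces in N, time in s.
With the tool pointing down it reaches from about 0.275 to 1 m from the base axis. Payload 8.4 kg.
Tool frame: the origin (TCP) lies on the centre line of the jaws, within the pads' length; the fingertips stand arm.tips_ahead ahead of it and the grasp point (between the pads) is the TCP (arm.tips_ahead is the distance from the TCP to the fingertips, in m); z points along the fingers, x is the direction in which the jaws open and shut, and the axes are right-handed (so a half turn about z gives the same grasp; the last joint's range is limited). The gripper opens to 85 mm and grips with 20 to 120 N. Pads are 22 mm wide; open, the fingers measure 114 mm over their backs; the gripper's body (76 mm by 85 mm) begins 54 mm behind the grasp point. The pads swing forward as they close: fully open they stand 13 mm farther back than shut.
Start: joints at [1.314, 0.353, 1.633, -0, 1.155, -0.002], TCP at [0.158, 0.605, 0.25] pointing down, gripper open.
Joint ranges: [-2.63, 2.63], [-0.92, 2.1], [0.06, 2.66], [-1.3, 4.44], [0, 2.69], [-3.02, 3.02]. Speed limits (rad/s): [2.22, 2.22, 2.79, 3.14, 3.14, 3.14].

## Interface

Orientations are given as a unit quaternion [x, y, z, w].
In Python, from workcell import arm gives the robot as it stands. The module is installed in compiled form; this text tells all that it offers.
- The arm moves only by the tool carry_out, never from a script. Its argument "series" is a list of rows, each a list of 3 entries, a list of its own where there are three numbers: the shift along the tool's x, y, z in units of 50 cm (1.0 is 50 cm), then the turn about the tool's z in units of 180 degrees (1.0 is 180 degrees), then the gripper's target within -1 to 1 (fully open at 1, half-way at 0, shut at -1). In form: [[[tx, ty, tz], turn, claw], ...]. A call has 1 to 8 rows; each row is the pose to reach, as a shift and turn from the pose commanded when the call began, along the tool's axes at that moment, turning the shorter way round; what a row does not reach only later rows make up. A row lasts 1/12 s, in which the tool goes at most 41.7 mm and 7.16 degrees, less where a joint would pass 70% of its speed; a pose out of reach is approached as far as the arm can. A call with a number of a shift or a turn outside -1 to 1 is refused whole. A call with a gripper value outside its range is refused whole. The fingers move at their own pace and stop on an object; the grip force is fixed at half the most. Time passes only in rows, so rows that repeat a pose let the fingers close. It gives the time, the measured TCP pose, the force and the opening at its end, in the units of the state.
- arm.state(): the state, without advancing time (a new reading comes with each control period).
- arm.snapshot(name): name is "scene" or "top" or "wrist"; returns (picture, depth): 400x640x3 uint8, red, green, blue; 400x640 float32, m along the optical axis (not along the pixel's ray), 0 where there is no reading.
- arm.camera_params(name): a dict with "mtx" (3x3 intrinsics, pixels), "distortion" ([k1, k2, p1, p2, k3] as OpenCV has them; the pictures are not rectified), "pose" (4x4, takes a point from camera to world coordinates); the wrist camera has in their place "hand_eye" (4x4, takes a point from camera to tool coordinates, whose origin is the TCP and whose axes are the tool frame's). Camera axes: x right, y down, z forward; pixel columns grow to the right and rows downward; lengths in m; the calibration is good to about 2 mm. A picture is of the moment at which its call begins: read the wrist's pose just before it. camera_params takes no time and is no camera call.
- arm.hand_in(): hands the job in, once; it reports no verdict.
Trained networks look in the newest picture that a camera, given by its name, has taken for a name from the list of things; names that differ only in an ending like _2 or _b are one class to them, and where a whole thing is asked for, a point or a joint stands for the part that bears it (a point fixed in the world has none). Each returns a list of dicts, best first, with "score" (0 to 1); they miss things now and then, are a little off and sometimes report something else, mostly with a low value. They report only what shows in the picture. A call takes as long as a camera call. They do not tell look-alikes from the thing itself.
- arm.look_for(camera, target): "uv" ([column, row] in pixels, amid what is visible of it).
The state is a dict: "t": time; "joints": joint angles; "joint_velocities": joint speeds; "tau": joint torques, N m; "position": TCP position; "tool_rot": TCP orientation; "ft_force": force on the tool from outside, world axes, zero at the start; "moment": the same for the moment, N m; "finger_gap": opening from 0.0 (shut) to 1.0 (fully open).
Only numpy, scipy, OpenCV 4.12 (cv2) and the standard library are available. Lean on these libraries where they do the work, as an engineer would, in place of code of your own. Each camera call takes 0.05 s, during which the arm holds its last target. There are 200 camera calls.

## Task

Put the washed fill-check ware on the blue drying rack: stand the two gold caps from the green stand on edge in its two slots, one cap between the wire hoops of each slot, and stand the tall measuring cylinder upright in the middle of the black pad in the rack's wire-railed bay. The cylinder is top-heavy and best held high up, by its steel stopper: carry it upright and set it down gently, never tipping, dropping or flinging it. Leave the spray bottle and the jars around it where they stand.

Things in the scene. Friction and masses are not known exactly. Their poses are not given: they have to be found in the camera images.
- cylinder: white measuring cylinder, loose, 190 mm tall, about 0.35 kg, top-heavy: centre of mass about 125 mm up, tips at 13 degrees. Blue foot 58 mm across, 7 mm thick, tapering to 44 mm at 12 mm up; tube 34 mm across; knurled steel stopper 40 mm across, fixed, from 152 to 190 mm up. Origin: centre of the foot's underside; z up along the tube
- stopper (a point): point on the cylinder's axis at mid stopper, 171 mm above the underside of its foot: the place to grip
- cap_a: gold jar cap, loose disc 63 mm across, 14 mm thick, 20 g. Origin: centre of its open side; z along its axis to the closed face (cap middle at z = 7 mm). At the start it leans in the stand, its disc 25 degrees from upright, upper edge towards the stand's -x, closed face looking to +x and up
- cap_b: the other gold cap, identical to cap_a and interchangeable with it
- stand: fixed stand with the leaning caps: green base 90 (x) by 160 (y) by 10 mm with 6 mm steel J-wires. Caps side by side at y = -40 and +40 mm, centre 47 mm up; wires 20 mm either side of each cap's middle carry its lower edge and back the lower half of its open face; its upper half is free on both faces. Origin: centre of the underside, z up
- rack: fixed blue rack 215 (x) by 110 (y) mm, tray top 12 mm up; origin: centre of underside, z up. At -x the bay: black pad 1 mm above the tray, 5 mm wire rail 35 mm above the tray on the +x and both y sides, 79 mm clear in y, open to -x. At +x two slots: 20 mm gaps along x between wire hoops at y = -18 and +18 mm, 34 mm above the tray; caps stand in them on low rails, axis along x
- bay (a point): middle of the black pad, on its surface, axes as the rack
- slot_near (a point): where the middle of a cap standing in the slot nearer the bay lies (x = +22 mm in the rack, 45.5 mm above the table), axes as the rack
- slot_far (a point): the same for the slot farther from the bay (x = +67 mm). The fixed blue box behind the rack is 211 mm tall, its front face at world x = 0.59, between world y = -0.03 and +0.30
- spray: spray bottle that stands near the cylinder: white, turquoise head, 210 mm tall, body 68 mm across; origin on the table beneath its head, the body's axis 9 mm from it along +y; nozzle towards -y reaching 43 mm. Not to be moved
- jar_a: filled jar with gold cap, 66 mm across, 91 mm tall, near the cylinder; origin: centre of its underside. Not to be moved
- jar_b: another such jar near the cylinder, on the side of the yellow crates. The crates stand fixed behind the cylinder: 353 mm tall, front face at world x = 0.56, left end at world y = -0.06; keep the hand and wrist clear of them
- jar_c: another such jar near the cylinder
- heater_stand: fixed wire stand between the green stand and the rack, an obstacle: its frame has x towards world -y and y towards world +x. A thin post 184 mm tall at x = -27, y = -101 mm (25 mm base round it, robot side) and a tripod ring about 140 mm across, 97 mm high, centred at x = -3, y = +49 mm
Things that resemble listed ones, but are neither listed nor needed, are in the scene too. Leave any orange look-alike of the cap_a alone.

How it is judged:
By the outcome, as a careful person would: the job done as asked, in the order asked, and still so for the second after the job is handed in, with the robot touching nothing.
It also fails if it takes over 72 s, if anything falls off the work surface, if the arm or the gripper's body presses on something with over 40 N, if the wrist force passes 120 N, or if a joint passes its speed limit or range.

## Working session

There is one attempt and no reset: what is moved stays moved. The work goes in short steps, Python scripts to look and compute and a tool call to move; the robot and the scene stay as the last step left them, time stands still between calls to the robot, and variables do not carry over. Pictures are saved under pics/ and viewed, about 8 in all and at most 12, crops included, and the job is handed in when it is done.

Besides the shell and the picture viewer there is one more tool, called after ">>>" as name(argument=value, ...) on one line, values as JSON. carry_out: Moves the arm, as the interface text tells. Its arguments: {"type":"object","properties":{"series":{"type":"array"}},"required":["series"]}

```bash
mkdir -p pics
cat > h.py <<'E'
import numpy as np, cv2
from workcell import arm
from scipy.spatial.transform import Rotation as R
def pose():
    s=arm.state(); T=np.eye(4); T[:3,:3]=R.from_quat(s["tool_rot"]).as_matrix(); T[:3,3]=s["position"]; return T
def snap(c):
    T=pose(); im,d=arm.snapshot(c); p=arm.camera_params(c)
    P=np.array(p["pose"]) if "pose" in p else T@np.array(p["hand_eye"])
    return im,d,np.array(p["mtx"]),np.array(p["distortion"]),P
def cloud(S):
    im,d,K,D,P=S; h,w=d.shape
    uv=np.stack(np.meshgrid(np.arange(w),np.arange(h)),-1).reshape(-1,1,2).astype(np.float32)
    n=cv2.undistortPoints(uv,K,D).reshape(h,w,2)
    X=np.dstack([n*d[...,None],d]); W=X@P[:3,:3].T+P[:3,3]; W[d<=0]=np.nan
    return W
def proj(S,pts):
    im,d,K,D,P=S; Q=np.linalg.inv(P)
    return cv2.projectPoints(np.atleast_2d(pts).astype(float),cv2.Rodrigues(Q[:3,:3])[0],Q[:3,3],K,D)[0].reshape(-1,2)
E
python3 - <<'E'
from h import *
s=arm.state(); print({k:np.round(v,3) for k,v in s.items()}, arm.tips_ahead)
ims=[]
for c in ["scene","top"]:
    S=snap(c); W=cloud(S); np.savez(f"{c}.npz",im=S[0],W=W)
    im=S[0][...,::-1].copy(); cv2.imwrite(f"pics/{c}.png",im)
    print(c,np.round(S[4],2).tolist())
    for n in ["cylinder","stopper","cap_a","stand","rack","bay","slot_near","slot_far","spray","jar_a","heater_stand"]:
        r=arm.look_for(c,n)
        for q in r[:5]:
            u,v=np.round(q["uv"]).astype(int)
            p=np.nanmedian(W[max(v-1,0):v+2,max(u-1,0):u+2].reshape(-1,3),0)
            print(n,round(q["score"],2),(u,v),np.round(p,3))
E
```

```text
{'t': np.float64(0.0), 'joints': array([ 1.314,  0.354,  1.634,  0.   ,  1.155, -0.002]), 'joint_velocities': array([-0.001,  0.001, -0.001,  0.   , -0.001,  0.   ]), 'tau': array([-1.0000e-03, -6.0527e+01, -3.4205e+01, -0.0000e+00,  1.0000e-02,
       -0.0000e+00]), 'position': array([0.157, 0.604, 0.25 ]), 'tool_rot': array([ 0.791,  0.612, -0.001,  0.   ]), 'ft_force': array([-0.562,  0.281,  0.167]), 'moment': array([-0.012, -0.015, -0.043]), 'finger_gap': np.float64(0.997)} 0.019
scene [[-0.98, 0.08, -0.18, 0.75], [0.19, 0.48, -0.85, 1.57], [0.02, -0.87, -0.49, 0.92], [0.0, 0.0, 0.0, 1.0]]
cylinder 0.48 (np.int64(307), np.int64(154)) [ 0.442 -0.28   0.141]
stopper 0.51 (np.int64(306), np.int64(159)) [ 0.446 -0.278  0.114]
stopper 0.48 (np.int64(314), np.int64(273)) [0.545 0.493 0.031]
cap_a 0.76 (np.int64(316), np.int64(266)) [0.537 0.481 0.052]
cap_a 0.54 (np.int64(384), np.int64(327)) [0.381 0.739 0.004]
cap_a 0.47 (np.int64(313), np.int64(270)) [0.546 0.476 0.032]
cap_a 0.42 (np.int64(313), np.int64(251)) [0.534 0.41  0.062]
cap_a 0.33 (np.int64(306), np.int64(155)) [ 0.446 -
[... 1153 characters left out ...]
.55 (np.int64(278), np.int64(185)) [0.536 0.39  0.067]
stand 0.76 (np.int64(267), np.int64(192)) [0.519 0.445 0.008]
stand 0.22 (np.int64(443), np.int64(202)) [ 0.432 -0.28   0.164]
rack 0.63 (np.int64(351), np.int64(202)) [0.467 0.078 0.007]
bay 0.72 (np.int64(351), np.int64(204)) [0.458 0.078 0.012]
slot_near 0.89 (np.int64(350), np.int64(206)) [0.443 0.083 0.021]
slot_far 0.91 (np.int64(350), np.int64(204)) [0.458 0.083 0.01 ]
spray 0.62 (np.int64(465), np.int64(201)) [ 0.441 -0.381  0.13 ]
jar_a 0.82 (np.int64(421), np.int64(215)) [ 0.393 -0.206  0.091]
jar_a 0.69 (np.int64(452), np.int64(189)) [ 0.5   -0.344  0.087]
heater_stand 0.48 (np.int64(464), np.int64(198)) [ 0.454 -0.378  0.132]
```

```bash
ls pics
```

```text
scene.png
top.png
```

View pics/scene.png

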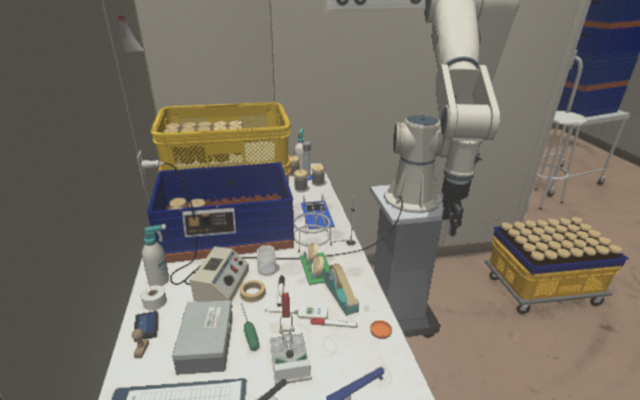

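View pics/top.png

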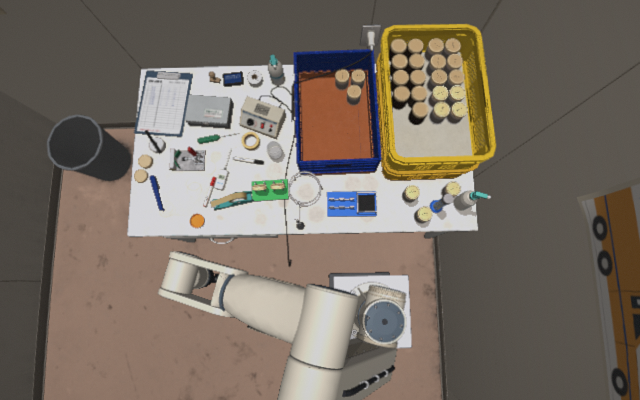

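The scene shows the green stand with two caps (scene 314,268; top 258,188 and 278,185). The rack is at top (351,203), with its black bay towards world -y. The cylinder is at top (441,201), between the jars (413,193), (423,215), (452,189) and the spray (465,200).

Possible mix-ups for the caps:
- the orange disc at top (198,221), a decoy
- tan caps at (145,160) and (140,175)
- crate caps and jar caps
- the two in the green stand, which are my choice

I'll move to a wrist view to check that choice.

>>> carry_out(series=[[[-0.02,0.08,-0.1],0,1],[[-0.167,0.669,-0.22],0.42,1],[[-0.167,0.669,-0.22],0.42,1],[[-0.167,0.669,-0.22],0.42,1],[[-0.167,0.669,-0.22],0.42,1],[[-0.167,0.669,-0.22],0.42,1],[[-0.167,0.669,-0.22],0.42,1],[[-0.167,0.669,-0.22],0.42,1]])

```text
t: 1.87
position: [0.431, 0.4552, 0.3524]
tool_rot: [0.976, 0.216, 0.0, -0.0]
ft_force: [-0.0, 0.5, -0.8]
finger_gap: 1.0
```

```bash
cat >> h.py <<'E'
def go(p,heading=None):
    "units to write for a TCP target p (world) and heading of tool x in degrees (mod 180)"
    T=pose(); d=T[:3,:3].T@(np.array(p)-T[:3,3])/0.5
    h=np.degrees(np.arctan2(T[1,0],T[0,0])); t=0
    if heading is not None: t=-(((heading-h)+90)%180-90)/180
    print("shift",np.round(d,4),"turn",round(t,4),"dist mm",round(np.linalg.norm(d)*500),"now",np.round(T[:3,3],4),"head",round(h,1),"j6",round(arm.state()["joints"][5],2))
E
python3 - <<'E'
from h import *
print(np.round(arm.camera_params("wrist")["hand_eye"],3).tolist(), arm.state()["t"],arm.state()["tool_rot"])
go([.46,.44,.36],0)
E
```

```text
[[1.0, -0.0, -0.0, -0.0], [0.0, 0.952, 0.307, -0.08], [0.0, -0.307, 0.952, -0.124], [0.0, 0.0, 0.0, 1.0]] 1.8667 [ 9.76453489e-01  2.15727952e-01  1.34009897e-04 -1.30004582e-04]
shift [ 0.0398  0.0519 -0.0151] turn 0.1384 dist mm 34 now [0.431  0.4552 0.3524] head 24.9 j6 0.38
```

>>> carry_out(series=[[[0.04,0.05,-0.02],0.138,1],[[0.04,0.05,-0.02],0.138,1],[[0.04,0.05,-0.02],0.138,1],[[0.04,0.05,-0.02],0.138,1],[[0.04,0.05,-0.02],0.138,1]])

```text
t: 2.28
position: [0.4586, 0.4421, 0.3617]
tool_rot: [1.0, 0.002, -0.0, 0.0]
ft_force: [-0.5, 0.8, -0.0]
finger_gap: 0.998
```

Run:
```python
from h import *
S=snap("wrist"); W=cloud(S); np.savez("w1.npz",im=S[0],W=W); cv2.imwrite("pics/w1.png",S[0][...,::-1])
for n in ["cap_a","stand","heater_stand"]:
    for q in arm.look_for("wrist",n)[:4]:
        u,v=np.round(q["uv"]).astype(int); print(n,round(q["score"],2),(int(u),int(v)),np.round(W[min(v,399),min(u,639)],3))
hsv=cv2.cvtColor(S[0],cv2.COLOR_RGB2HSV); g=cv2.inRange(hsv,(45,100,50),(80,255,255))>0
g&=(np.abs(W[...,2]-.010)<.005)
P=W[g][:,:2]; print(g.sum(),cv2.minAreaRect((P*1000).astype(np.float32)),np.nanmedian(W[g][:,2]))
```

```text
cap_a 0.74 (364, 188) [0.529 0.406 0.077]
cap_a 0.73 (363, 136) [0.524 0.476 0.08 ]
stand 0.68 (347, 156) [0.512 0.438 0.01 ]
heater_stand 0.18 (309, 328) [0.454 0.121 0.013]
4038 ((527.3936767578125, 432.9630126953125), (89.06938934326172, 158.27450561523438), 2.7032406330108643) 0.010070397194610975
```

View pics/w1.png

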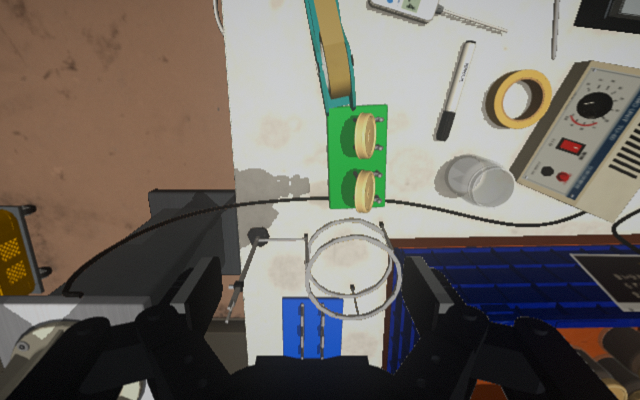

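The picture shows the green stand with two gold caps at (364,136) and (364,188), and wire ends on the right of each. The ring stand is at (350,270) and the rack at (312,330). Next I'll fit the caps' planes to get their lean direction.

Run:
```python
from h import *
z=np.load("w1.npz"); W=z["W"]; im=z["im"]
hsv=cv2.cvtColor(im,cv2.COLOR_RGB2HSV)
c=np.array([.5274,.4330]); a=np.radians(2.7); X=np.array([np.cos(a),np.sin(a)]); Y=np.array([-X[1],X[0]])
L=np.dstack([(W[...,:2]-c)@X,(W[...,:2]-c)@Y,W[...,2]])
for s in (-40,40):
    m=(np.abs(L[...,0])<.045)&(np.abs(L[...,1]-s/1000)<.036)&(L[...,2]>.02)&(hsv[...,0]>12)&(hsv[...,0]<32)&(hsv[...,1]>60)
    Q=L[m]*1000; print(s,len(Q),"min",Q.min(0).round(),"max",Q.max(0).round(),"med",np.median(Q,0).round(1))
    for lo in range(20,80,10):
        q=Q[(Q[:,2]>=lo)&(Q[:,2]<lo+10)]
        if len(q): print(lo,len(q),"x",np.percentile(q[:,0],[5,50,95]).round(1),"y",np.percentile(q[:,1],[5,50,95]).round(1))
T=cv2.resize(im[95:215,320:400],None,fx=5,fy=5,interpolation=cv2.INTER_CUBIC); cv2.imwrite("pics/w1c.png",T[...,::-1])
```

```text
-40 716 min [-13. -69.  27.] max [24. -9. 81.] med [  2.4 -36.6  65.6]
20 24 x [21.8 23.3 23.7] y [-49.7 -39.8 -29.5]
30 61 x [17.1 19.4 22.8] y [-61.7 -42.8 -19.7]
40 73 x [12.5 14.6 17. ] y [-65.5 -39.  -14.7]
50 116 x [-0.9  9.4 12.1] y [-65.7 -30.8  -9.8]
60 164 x [-7.5  3.2  7.5] y [-64.8 -24.2 -12.6]
70 275 x [-11.3  -4.6   2.3] y [-57.5 -38.4 -20.4]
40 890 min [-20.   4.  24.] max [ 24.  70. 431.] med [ 1.6 38.6 68.3]
20 25 x [-0.5 22.2 23.9] y [23.4 37.  46.9]
30 78 x [17.1 19.5 22.5] y [18.4 40.2 60.4]
40 82 x [12.4 14.6 17.2] y [14.5 40.5 63.7]
50 114 x [-0.  10.  12.4] y [14.1 43.4 68.9]
60 185 x [-7.3  2.7  7.5] y [12.7 46.3 66.7]
70 322 x [-11.   -4.7   2.1] y [22.3 40.2 58.5]
```

View pics/w1c.png

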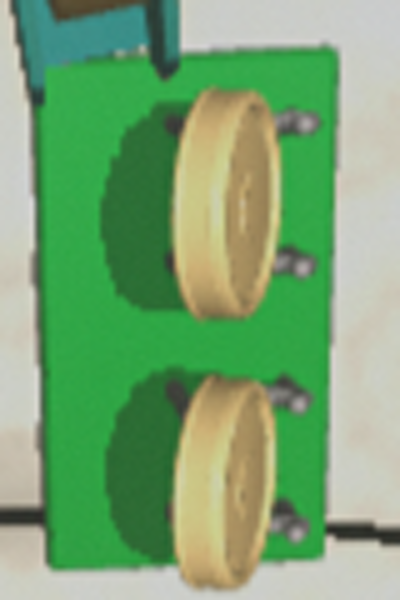

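Both caps lean towards world -x, and stand +x is about world +x (2.7° off). The crop confirms gold caps on the green stand with their closed faces turned to +x. I'll grip at local x of about +17 mm, so the closing jaw pushes the cap upright.

Run:
```python
from h import *
go([.5463,.3938,.15],2.7); go([.5463,.3938,.07],2.7)
```

```text
shift [0.1754 0.0991 0.4234] turn -0.0119 dist mm 234 now [0.4581 0.4425 0.3617] head 0.6 j6 0.76
shift [0.1755 0.099  0.5834] turn -0.0119 dist mm 309 now [0.4581 0.4425 0.3617] head 0.6 j6 0.76
```

>>> carry_out(series=[[[0.175,0.099,0.423],-0.012,1],[[0.175,0.099,0.423],-0.012,1],[[0.175,0.099,0.423],-0.012,1],[[0.175,0.099,0.423],-0.012,1],[[0.175,0.099,0.423],-0.012,1],[[0.175,0.099,0.423],-0.012,1],[[0.175,0.099,0.52],-0.012,1],[[0.175,0.099,0.583],-0.012,1]])

```text
t: 3.15
position: [0.547, 0.3934, 0.069]
tool_rot: [1.0, 0.023, 0.001, -0.0]
ft_force: [0.1, 0.4, -1.4]
finger_gap: 1.002
```

Run:
```python
from h import *
go([.5463,.3938,.07],2.7); print(arm.tips_ahead)
```

```text
shift [-0.0014 -0.0008 -0.002 ] turn -0.0003 dist mm 1 now [0.547  0.3934 0.069 ] head 2.6 j6 0.58
0.019
```

Now close, then lift gently.

>>> carry_out(series=[[[0,0,0],0,-1],[[0,0,0],0,-1],[[0,0,0],0,-1],[[0,0,0],0,-1],[[0,0,0],0,-1],[[0,0,0],0,-1],[[0,0,0],0,-1],[[0,0,0],0,-1]])

```text
t: 3.82
position: [0.5469, 0.3943, 0.0718]
tool_rot: [1.0, 0.023, 0.001, -0.001]
ft_force: [-0.1, 1.1, 6.7]
finger_gap: 0.151
```

>>> carry_out(series=[[[0,0,-0.02],0,-1],[[0,0,-0.04],0,-1],[[0,0,-0.08],0,-1],[[0,0,-0.12],0,-1],[[0,0,-0.18],0,-1],[[0,0,-0.24],0,-1],[[0,0,-0.3],0,-1],[[0,0,-0.36],0,-1]])

```text
t: 4.48
position: [0.5459, 0.3933, 0.2527]
tool_rot: [1.0, 0.023, 0.0, -0.0]
ft_force: [0.8, 0.3, -0.8]
finger_gap: 0.151
```

Run:
```python
from h import *
print(arm.tips_ahead); go([.46,.3,.29],0)
S=snap("wrist"); W=cloud(S); np.savez("w2.npz",im=S[0],W=W)
T=pose(); Q=(W-T[:3,3])@T[:3,:3]
cv2.imwrite("pics/w2.png",S[0][...,::-1])
hsv=cv2.cvtColor(S[0],cv2.COLOR_RGB2HSV)
m=(np.abs(Q[...,0])<.04)&(np.abs(Q[...,1])<.05)&(Q[...,2]>-.03)&(Q[...,2]<.07)&(hsv[...,0]>12)&(hsv[...,0]<32)&(hsv[...,1]>60)
q=Q[m]*1000; print(len(q)); print(np.percentile(q,[2,25,50,75,98],axis=0).round(1))
```

```text
0.019
shift [-0.18    0.1786 -0.0746] turn 0.0144 dist mm 132 now [0.5459 0.3933 0.2527] head 2.6 j6 0.58
3863
[[ -9.6 -27.9  -5.9]
 [ -6.6 -20.7  -2.6]
 [ -3.2 -10.7   0.5]
 [  0.2   0.9   7.9]
 [  3.5  19.7  26.9]]
```

View pics/w2.png

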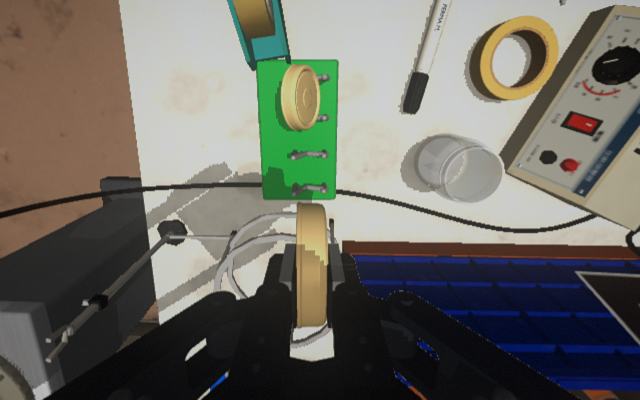

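The cap is held upright and centred, and the stand's near slot is empty with the second cap still at (300,97). Now I'll go towards the rack at heading 90, staying high.

Run:
```python
from h import *
go([.36,.10,.31],90)
z=np.load("w2.npz"); W=z["W"]; T=pose(); Q=(W-T[:3,3])@T[:3,:3]
hsv=cv2.cvtColor(z["im"],cv2.COLOR_RGB2HSV)
m=(np.abs(Q[...,0]+.003)<.008)&(np.abs(Q[...,1])<.05)&(Q[...,2]>-.03)&(Q[...,2]<.07)&(hsv[...,0]>12)&(hsv[...,0]<32)&(hsv[...,1]>60)
q=Q[m]*1000
from scipy.optimize import least_squares
f=lambda p: np.hypot(q[:,1]-p[0],q[:,2]-p[1])-31.5
r=least_squares(f,[0,25],loss="soft_l1"); print(len(q),r.x,np.median(abs(f(r.x))))
```

```text
shift [-0.4018  0.5718 -0.1065] turn -0.4856 dist mm 353 now [0.5481 0.3949 0.2596] head 2.6 j6 0.58
3852 [ 3.38178887 27.82491135] 0.485392875816542
```

>>> carry_out(series=[[[0,0,-0.07],-0.04,-1],[[-0.402,0.572,-0.1],-0.486,-1],[[-0.402,0.572,-0.1],-0.486,-1],[[-0.402,0.572,-0.1],-0.486,-1],[[-0.402,0.572,-0.1],-0.486,-1],[[-0.402,0.572,-0.1],-0.486,-1],[[-0.402,0.572,-0.1],-0.486,-1],[[-0.402,0.572,-0.1],-0.486,-1]])

```text
t: 5.2
position: [0.3879, 0.1463, 0.2982]
tool_rot: [0.865, 0.502, 0.0, 0.0]
ft_force: [0.4, -0.8, 0.5]
finger_gap: 0.148
```

Run:
```python
from h import *
go([.36,.10,.31],90)
```

```text
shift [-0.1081 -0.0025 -0.0236] turn -0.1652 dist mm 55 now [0.3879 0.1463 0.2982] head 60.3 j6 -0.69
```

>>> carry_out(series=[[[-0.108,0,-0.024],-0.165,-1],[[-0.108,0,-0.024],-0.165,-1],[[-0.108,0,-0.024],-0.165,-1],[[-0.108,0,-0.024],-0.165,-1],[[-0.108,0,-0.024],-0.165,-1],[[-0.108,0,-0.024],-0.165,-1],[[-0.108,0,-0.024],-0.165,-1]])

```text
t: 5.78
position: [0.3624, 0.1012, 0.31]
tool_rot: [0.711, 0.703, 0.0, 0.0]
ft_force: [-0.6, 0.6, 0.3]
finger_gap: 0.148
```

```bash
cat >> h.py <<'E'
def toolcloud(S):
    "cloud in tool axes of a wrist picture"
    H=np.array(arm.camera_params("wrist")["hand_eye"]); return cloud((*S[:4],H))
def goldfit(S):
    from scipy.optimize import least_squares
    Q=toolcloud(S)*1000; hsv=cv2.cvtColor(S[0],cv2.COLOR_RGB2HSV)
    m=(np.abs(Q[...,0]+3)<12)&(np.abs(Q[...,1])<50)&(Q[...,2]>-30)&(Q[...,2]<70)&(hsv[...,0]>12)&(hsv[...,0]<32)&(hsv[...,1]>60)
    q=Q[m]; f=lambda p: np.hypot(q[:,1]-p[0],q[:,2]-p[1])-31.5
    r=least_squares(f,[0,25],loss="soft_l1"); top=q[(q[:,2]<r.x[1]-22)]
    print("cap in tool: y,z",r.x.round(1),"res",np.median(abs(f(r.x))).round(2),"x",np.percentile(top[:,0],[3,50,97]).round(1))
E
python3 - <<'E'
from h import *
S=snap("wrist"); goldfit(S); W=cloud(S); np.savez("w3.npz",im=S[0],W=W,P=S[4]); cv2.imwrite("pics/w3.png",S[0][...,::-1])
go([.36,.10,.31],90)
hsv=cv2.cvtColor(S[0],cv2.COLOR_RGB2HSV); g=(cv2.inRange(hsv,(100,120,60),(125,255,255))>0)&(np.abs(W[...,2]-.012)<.006)
P=W[g]; print(g.sum(),cv2.minAreaRect((P[:,:2]*1000).astype(np.float32)),np.median(P[:,2]),P.min(0),P.max(0))
E
```

```text
cap in tool: y,z [ 1.9 21. ] res 0.46 x [-5.5  0.7  7.2]
shift [-0.0025 -0.0048 -0.0003] turn -0.0033 dist mm 3 now [0.3624 0.1012 0.3098] head 89.4 j6 -1.29
4600 ((458.3499450683594, -63.043548583984375), (109.15255737304688, 489.54119873046875), 0.07779935002326965) 0.011973382448269315 [ 0.40360825 -0.30780381  0.00603303] [0.5128023  0.18167024 0.01657885]
```

View pics/w3.png

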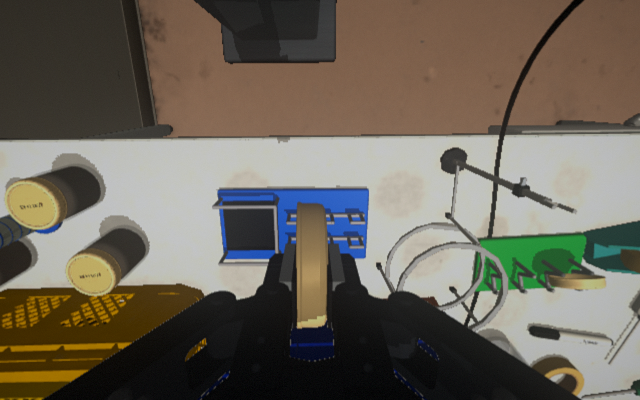

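The rack is at (295,225), with the bay at left (250,228). The hoops are at (325,215) and (325,240), partly hidden by the held cap. I'll fit the rack from this picture.

Run:
```python
from h import *
z=np.load("w3.npz"); W=z["W"]; im=z["im"]; hsv=cv2.cvtColor(im,cv2.COLOR_RGB2HSV)
g=(cv2.inRange(hsv,(100,120,60),(125,255,255))>0)&(np.abs(W[...,2]-.012)<.006)&(W[...,1]>-.08)
P=W[g]; print(g.sum(),cv2.minAreaRect((P[:,:2]*1000).astype(np.float32)),P.min(0).round(4),P.max(0).round(4))
# far edge line (low x) and right edge (high y)
e=[];
for y in np.arange(-.02,.18,.01):
    q=P[np.abs(P[:,1]-y)<.005]; 
    if len(q)>10: e.append((y,np.percentile(q[:,0],2)))
e=np.array(e); print("edge slope deg",np.degrees(np.arctan(np.polyfit(e[:,0],e[:,1],1)[0])))
c=np.array([.4582,P[:,1].max()-.1075])
w=(W[...,2]>.036)&(W[...,2]<.056)&(np.abs(W[...,0]-.458)<.06)&(W[...,1]>-.06)&(W[...,1]<.2)&~((hsv[...,0]<35)&(hsv[...,1]>60))
q=W[w]*1000; print(len(q)); 
h,_,_=np.histogram2d(q[:,1],q[:,0],bins=[np.arange(-40,200,4),np.arange(400,520,6)])
for i,r in enumerate(h): 
    if r.sum(): print(-40+4*i,r.astype(int).tolist())
cv2.imwrite("pics/w3c.png",cv2.resize(im[175:275,205:385],None,fx=4,fy=4,interpolation=cv2.INTER_CUBIC)[...,::-1])
```

```text
4517 ((458.2864990234375, 74.83168029785156), (213.45948791503906, 109.27265167236328), 89.8516616821289) [ 0.4036 -0.032   0.0065] [0.5128 0.1817 0.0166]
edge slope deg 0.3787150365447569
820
-32 [0, 0, 6, 0, 0, 0, 0, 0, 0, 0, 0, 0, 0, 0, 0, 0, 4, 1, 0]
-28 [0, 0, 17, 3, 0, 0, 0, 0, 0, 0, 0, 0, 0, 0, 0, 0, 21, 1, 0]
-24 [0, 0, 9, 2, 0, 0, 0, 0, 0, 0, 0, 0, 0, 0, 0, 0, 9, 3, 0]
-20 [0, 0, 9, 3, 0, 0, 0, 0, 0, 0, 0, 0, 0, 0, 0, 0, 9, 3, 0]
-16 [0, 0, 10, 2, 0, 0, 0, 0, 0, 0, 0, 0, 0, 0, 0, 0, 9, 3, 0]
-12 [0, 0, 9, 4, 0, 0, 0, 0, 0, 0, 0, 0, 0, 0, 0, 0, 9, 3, 0]
-8 [0, 0, 9, 3, 0, 0, 0, 0, 0, 0, 0, 0, 0, 0, 0, 0, 8, 3, 0]
-4 [0, 0, 9, 2, 0, 0, 0, 0, 0, 0, 0, 0, 0, 0, 0, 0, 10, 3, 0]
0 [0, 0, 10, 3, 0, 0, 0, 0, 0, 0, 0, 0, 0, 0, 0, 0, 7, 2, 0]
4 [0, 0, 8, 4, 0, 0, 0, 0, 0, 0, 0, 0, 0, 0, 0, 0, 8, 0, 0]
8 [0, 0, 11, 3, 0, 0, 0, 0, 0, 0, 0, 0, 0, 0, 0, 0, 10, 0, 0]
12 [0, 0, 9, 3, 0, 0, 0, 0, 0, 0, 0, 0, 0, 0, 0, 0, 8, 0, 0]
16 [0, 0, 8, 3, 0, 0, 0, 0, 0, 0, 0, 0, 0, 0, 0, 0, 9, 0, 0]
20 [0, 0, 11, 3, 0, 0, 0, 0, 0, 0, 0, 0, 0, 0, 0, 0, 9, 0, 0]
24 [0, 0, 9, 3, 0, 0, 0, 0, 0, 0, 0, 0, 0,
[... 625 characters left out ...]
, 0, 0, 0, 0]
76 [0, 0, 0, 0, 0, 0, 9, 0, 0, 0, 0, 0, 0, 0, 0, 0, 0, 0, 0]
120 [0, 0, 0, 0, 0, 0, 5, 1, 0, 0, 0, 0, 0, 0, 0, 0, 0, 0, 0]
124 [0, 0, 0, 0, 0, 0, 9, 2, 0, 0, 0, 0, 1, 0, 0, 0, 0, 0, 0]
128 [0, 0, 0, 0, 0, 0, 11, 1, 0, 0, 0, 0, 1, 0, 0, 0, 0, 0, 0]
148 [0, 0, 0, 0, 0, 0, 3, 0, 0, 0, 0, 0, 2, 0, 0, 0, 0, 0, 0]
152 [0, 0, 0, 0, 0, 0, 13, 3, 0, 0, 0, 0, 13, 2, 0, 0, 0, 0, 0]
156 [0, 0, 0, 0, 0, 0, 10, 3, 0, 0, 0, 0, 8, 1, 0, 0, 0, 0, 0]
160 [0, 0, 0, 0, 0, 0, 9, 3, 0, 0, 0, 0, 8, 1, 0, 0, 0, 0, 0]
164 [0, 0, 0, 0, 0, 0, 9, 3, 0, 0, 0, 0, 8, 1, 0, 0, 0, 0, 0]
168 [0, 0, 0, 0, 0, 0, 13, 3, 0, 0, 0, 0, 16, 2, 0, 0, 0, 0, 0]
172 [0, 0, 0, 0, 0, 0, 3, 0, 0, 0, 0, 0, 1, 0, 0, 0, 0, 0, 0]
```

View pics/w3c.png

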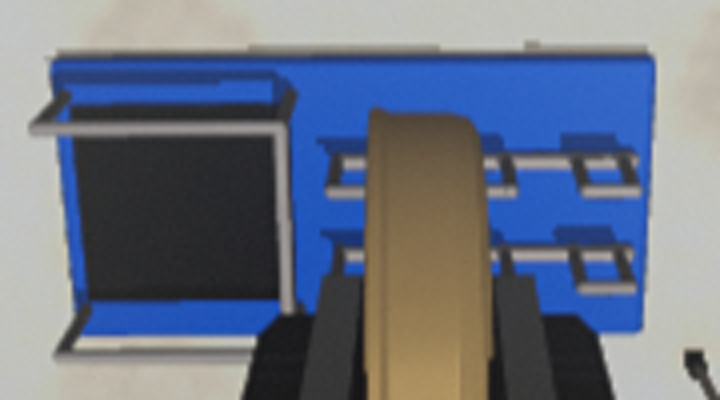

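Run:
```python
from h import *
go([.456,.141,.14],89.8); go([.456,.141,.067],89.8)
```

```text
shift [0.0815 0.1864 0.3397] turn -0.0021 dist mm 198 now [0.3624 0.1012 0.3098] head 89.4 j6 -1.29
shift [0.0815 0.1864 0.4857] turn -0.0021 dist mm 263 now [0.3624 0.1012 0.3098] head 89.4 j6 -1.29
```

>>> carry_out(series=[[[0.0815,0.186,0.1],-0.002,-1],[[0.0815,0.186,0.1],-0.002,-1],[[0.0815,0.186,0.1],-0.002,-1],[[0.0815,0.186,0.34],-0.002,-1],[[0.0815,0.186,0.34],-0.002,-1],[[0.0815,0.186,0.34],-0.002,-1],[[0.0815,0.186,0.34],-0.002,-1],[[0.0815,0.186,0.34],-0.002,-1]])

```text
t: 6.5
position: [0.4545, 0.141, 0.1386]
tool_rot: [0.708, 0.706, -0.002, -0.001]
ft_force: [0.8, -0.4, 0.8]
finger_gap: 0.151
```

Run:
```python
from h import *
import time
S=snap("wrist"); goldfit(S)
go([.456,.141,.067],89.8)
W=cloud(S)*1000; hsv=cv2.cvtColor(S[0],cv2.COLOR_RGB2HSV)
w=(W[...,2]>38)&(W[...,2]<52)&(np.abs(W[...,0]-458)<35)&(W[...,1]>55)&(W[...,1]<180)&~((hsv[...,0]<35)&(hsv[...,1]>60))
q=W[w]; h,_=np.histogram(q[:,1],np.arange(55,181,2)); print({55+2*i:int(n) for i,n in enumerate(h) if n})
cv2.imwrite("pics/w4.png",S[0][...,::-1])
```

```text
cap in tool: y,z [ 1.9 21. ] res 0.48 x [-5.5  0.7  7.2]
shift [-0.0008  0.      0.147 ] turn 0.0005 dist mm 73 now [0.456  0.1414 0.1405] head 89.9 j6 -1.27
{55: 79, 65: 3, 67: 41, 69: 56, 71: 33, 73: 38, 75: 41, 77: 35, 79: 37, 81: 42, 83: 51, 85: 53, 105: 4, 107: 34, 109: 52, 111: 33, 113: 37, 115: 36, 117: 35, 119: 34, 121: 32, 123: 38, 125: 39, 127: 38, 129: 31, 131: 8, 151: 11, 153: 39, 155: 39, 157: 36, 159: 33, 161: 28, 163: 33, 165: 31, 167: 39, 169: 49, 171: 31}
```

View pics/w4.png

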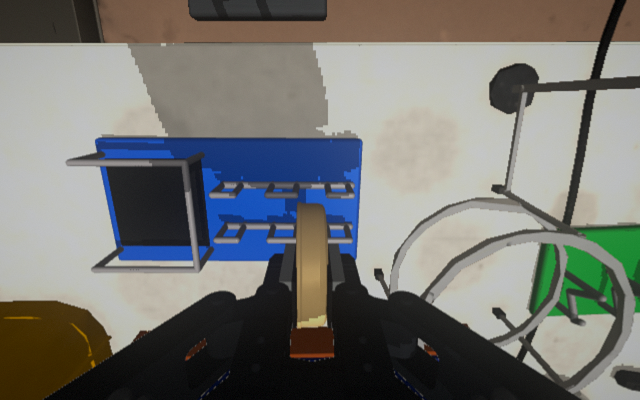

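Hoop edges give the far slot's middle at y≈141.5 mm (measured), with the cap at about 142, so I'll descend with a small correction.

>>> carry_out(series=[[[-0.001,0,0.05],0,-1],[[-0.001,0,0.08],0,-1],[[-0.001,0,0.1],0,-1],[[-0.001,0,0.115],0,-1],[[-0.001,0,0.13],0,-1],[[-0.001,0,0.14],0,-1],[[-0.001,0,0.146],0,-1],[[-0.001,0,0.146],0,-1]])

```text
t: 7.22
position: [0.456, 0.1408, 0.0668]
tool_rot: [0.707, 0.707, 0.0, 0.0]
ft_force: [-0.7, 0.3, -0.1]
finger_gap: 0.149
```

>>> carry_out(series=[[[0,0,0.001],0,-0.35],[[0,0,0.001],0,-0.35],[[0,0,0.001],0,-0.35],[[0,0,0],0,-0.35],[[0,0,-0.04],0,-0.35],[[0,0,-0.1],0,-0.35],[[0,0,-0.16],0,-0.35],[[0,0,-0.16],0,-0.35]])

```text
t: 7.88
position: [0.4585, 0.1415, 0.1515]
tool_rot: [0.707, 0.707, 0.003, 0.002]
ft_force: [1.9, -0.4, 0.3]
finger_gap: 0.325
```

Run:
```python
from h import *
S=snap("wrist"); W=cloud(S)*1000; hsv=cv2.cvtColor(S[0],cv2.COLOR_RGB2HSV)
m=(W[...,2]>20)&(W[...,2]<90)&(np.abs(W[...,0]-458)<40)&(np.abs(W[...,1]-141)<30)&((hsv[...,0]<32)&(hsv[...,0]>12)&(hsv[...,1]>60))
q=W[m]; print(len(q),np.percentile(q,[2,50,98],axis=0).round(1))
go([.456,.141,.15],90)
cv2.imwrite("pics/w5.png",S[0][100:400,150:500,::-1])
go([.52,.42,.30],2.7)
```

```text
1480 [[429.5 137.2  22.3]
 [449.5 145.8  70.7]
 [486.2 153.2  76.4]]
shift [-0.0005 -0.0034 -0.001 ] turn -0.0003 dist mm 2 now [0.4577 0.1413 0.1495] head 89.9 j6 -1.27
shift [ 0.5581  0.1257 -0.2993] turn 0.4847 dist mm 323 now [0.4577 0.1413 0.1495] head 89.9 j6 -1.27
```

View pics/w5.png

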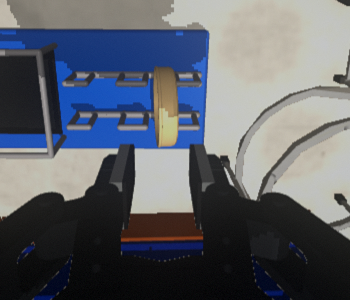

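The first cap stands in the far slot (crop 165,110). Now the second cap at the stand.

Run:
```python
from h import *
go([.5425,.4738,.26],2.7)
```

```text
shift [ 0.6656  0.1701 -0.2189] turn 0.4847 dist mm 361 now [0.4577 0.1413 0.1495] head 89.9 j6 -1.27
```

>>> carry_out(series=[[[0,0,-0.08],0.03,-0.3],[[0.05,0.01,-0.15],0.07,0],[[0.666,0.17,-0.22],0.485,1],[[0.666,0.17,-0.22],0.485,1],[[0.666,0.17,-0.22],0.485,1],[[0.666,0.17,-0.22],0.485,1],[[0.666,0.17,-0.22],0.485,1],[[0.666,0.17,-0.22],0.485,1]])

```text
t: 8.6
position: [0.5224, 0.4045, 0.2473]
tool_rot: [0.955, 0.296, -0.001, 0.0]
ft_force: [1.4, -0.2, 0.5]
finger_gap: 1.001
```

Run:
```python
from h import *
go([.5425,.4738,.16],2.7); go([.5425,.4738,.07],2.7)
```

```text
shift [ 0.1119 -0.0915  0.1745] turn 0.1765 dist mm 113 now [0.5224 0.4045 0.2473] head 34.5 j6 0.05
shift [ 0.1121 -0.0915  0.3545] turn 0.1765 dist mm 191 now [0.5224 0.4045 0.2473] head 34.5 j6 0.05
```

>>> carry_out(series=[[[0.112,-0.0915,0.1],0.1765,1],[[0.112,-0.0915,0.1],0.1765,1],[[0.112,-0.0915,0.1],0.1765,1],[[0.112,-0.0915,0.174],0.1765,1],[[0.112,-0.0915,0.174],0.1765,1],[[0.112,-0.0915,0.174],0.1765,1]])

```text
t: 9.1
position: [0.5407, 0.4712, 0.1572]
tool_rot: [1.0, 0.026, -0.002, 0.002]
ft_force: [0.3, 0.2, -0.0]
finger_gap: 1.004
```

Run:
```python
from h import *
S=snap("wrist")
go([.5425,.4738,.07],2.7)
```

```text
shift [ 0.0022 -0.0043  0.1785] turn 0.0025 dist mm 89 now [0.5417 0.4718 0.1593] head 3.1 j6 0.66
```

>>> carry_out(series=[[[0.002,-0.004,0.08],0.002,1],[[0.002,-0.004,0.14],0.002,1],[[0.002,-0.004,0.18],0.002,1],[[0.002,-0.004,0.18],0.002,1],[[0.002,-0.004,0.18],0.002,-1],[[0.002,-0.004,0.18],0.002,-1],[[0.002,-0.004,0.18],0.002,-1],[[0.002,-0.004,0.18],0.002,-1]])

```text
t: 9.82
position: [0.5444, 0.4751, 0.0737]
tool_rot: [1.0, 0.024, 0.001, -0.001]
ft_force: [-0.1, 0.6, -0.2]
finger_gap: 0.453
```

>>> carry_out(series=[[[0,0,0],0,-1],[[0,0,0],0,-1],[[0,0,0],0,-1],[[0,0,0],0,-1],[[0,0,-0.03],0,-1],[[0,0,-0.06],0,-1],[[0,0,-0.12],0,-1],[[0,0,-0.2],0,-1]])

```text
t: 10.48
position: [0.5421, 0.4732, 0.1711]
tool_rot: [1.0, 0.024, -0.002, 0.001]
ft_force: [0.4, 1.0, -0.7]
finger_gap: 0.15
```

Run:
```python
from h import *
arm.snapshot("wrist");S=snap("wrist"); goldfit(S)
go([.46,.10,.31],89.8)
```

```text
cap in tool: y,z [ 1.9 20.7] res 0.54 x [-7.9 -0.9  5.9]
shift [-0.2059  0.7432 -0.2663] turn -0.4839 dist mm 408 now [0.5466 0.4771 0.1806] head 2.7 j6 0.67
```

>>> carry_out(series=[[[0,0,-0.08],-0.04,-1],[[0,0,-0.16],-0.08,-1],[[-0.05,0.06,-0.23],-0.12,-1],[[-0.206,0.743,-0.26],-0.484,-1],[[-0.206,0.743,-0.26],-0.484,-1],[[-0.206,0.743,-0.26],-0.484,-1],[[-0.206,0.743,-0.26],-0.484,-1],[[-0.206,0.743,-0.26],-0.484,-1]])

```text
t: 11.25
position: [0.4851, 0.2436, 0.2937]
tool_rot: [0.864, 0.503, 0.001, 0.0]
ft_force: [0.4, -0.4, -0.1]
finger_gap: 0.149
```

Run:
```python
from h import *
go([.456,.096,.22],89.8); go([.456,.096,.14],89.8)
```

```text
shift [-0.2856  0.0952  0.147 ] turn -0.1635 dist mm 168 now [0.4851 0.2436 0.2937] head 60.4 j6 -0.59
shift [-0.2859  0.095   0.307 ] turn -0.1635 dist mm 215 now [0.4851 0.2436 0.2937] head 60.4 j6 -0.59
```

>>> carry_out(series=[[[-0.286,0.095,0],-0.1635,-1],[[-0.286,0.095,0],-0.1635,-1],[[-0.286,0.095,0.05],-0.1635,-1],[[-0.286,0.095,0.147],-0.1635,-1],[[-0.286,0.095,0.2],-0.1635,-1],[[-0.286,0.095,0.307],-0.1635,-1],[[-0.286,0.095,0.307],-0.1635,-1],[[-0.286,0.095,0.307],-0.1635,-1]])

```text
t: 11.92
position: [0.4527, 0.0966, 0.1357]
tool_rot: [0.711, 0.703, -0.003, -0.002]
ft_force: [-1.3, -0.6, -0.3]
finger_gap: 0.151
```

Run:
```python
from h import *
arm.snapshot("wrist"); arm.snapshot("wrist")
S=snap("wrist"); goldfit(S)
go([.456,.096,.067],89.8)
W=cloud(S)*1000; hsv=cv2.cvtColor(S[0],cv2.COLOR_RGB2HSV)
w=(W[...,2]>38)&(W[...,2]<52)&(np.abs(W[...,0]-458)<35)&(W[...,1]>55)&(W[...,1]<180)&~((hsv[...,0]<35)&(hsv[...,1]>60))
q=W[w]; h,_=np.histogram(q[:,1],np.arange(55,181,2)); print({55+2*i:int(n) for i,n in enumerate(h) if n})
```

```text
cap in tool: y,z [ 2.1 20.8] res 0.47 x [-5.5  0.7  7.2]
shift [-0.0042 -0.0016  0.1468] turn -0.0021 dist mm 73 now [0.4567 0.0981 0.1404] head 89.4 j6 -1.35
{55: 41, 65: 7, 67: 41, 69: 50, 71: 37, 73: 29, 75: 38, 77: 37, 79: 31, 81: 35, 83: 45, 85: 34, 107: 25, 109: 35, 111: 33, 113: 35, 115: 35, 117: 35, 119: 38, 121: 31, 123: 34, 125: 40, 127: 46, 129: 40, 131: 5, 137: 14, 139: 2, 141: 3, 143: 3, 145: 3, 147: 11, 149: 4, 151: 1, 155: 2, 157: 17, 159: 20, 161: 31, 163: 36, 165: 36, 167: 44, 169: 54, 171: 23}
```

>>> carry_out(series=[[[-0.004,-0.001,0.05],-0.002,-1],[[-0.004,-0.001,0.08],-0.002,-1],[[-0.004,-0.001,0.1],-0.002,-1],[[-0.004,-0.001,0.115],-0.002,-1],[[-0.004,-0.001,0.13],-0.002,-1],[[-0.004,-0.001,0.14],-0.002,-1],[[-0.004,-0.001,0.146],-0.002,-1],[[-0.004,-0.001,0.146],-0.002,-1]])

```text
t: 12.73
position: [0.4559, 0.096, 0.066]
tool_rot: [0.708, 0.706, 0.001, 0.0]
ft_force: [0.9, 0.5, 2.7]
finger_gap: 0.147
```

>>> carry_out(series=[[[0,0,0],0,-0.35],[[0,0,0],0,-0.35],[[0,0,0],0,-0.35],[[0,0,0],0,-0.35],[[0,0,-0.04],0,-0.35],[[0,0,-0.1],0,-0.35],[[0,0,-0.2],0,-0.35],[[0,0,-0.28],0,-0.35]])

```text
t: 13.4
position: [0.4538, 0.0955, 0.1999]
tool_rot: [0.708, 0.706, -0.001, -0.001]
ft_force: [1.3, -0.5, 0.1]
finger_gap: 0.329
```

Run:
```python
from h import *
arm.snapshot("wrist"); S=snap("wrist"); W=cloud(S)*1000; hsv=cv2.cvtColor(S[0],cv2.COLOR_RGB2HSV)
for y in (97,141):
    m=(W[...,2]>15)&(W[...,2]<90)&(np.abs(W[...,0]-458)<40)&(np.abs(W[...,1]-y)<20)&((hsv[...,0]<32)&(hsv[...,0]>12)&(hsv[...,1]>60))
    q=W[m]; print(len(q),np.percentile(q,[2,50,98],axis=0).round(1).tolist())
cv2.imwrite("pics/w6.png",S[0][...,::-1])
go([.42,-.18,.36],90)
```

```text
959 [[429.6, 91.7, 15.9], [450.0, 99.6, 69.4], [484.7, 108.1, 76.1]]
1462 [[430.3, 136.4, 15.6], [457.9, 143.8, 63.8], [488.6, 152.6, 76.4]]
shift [-0.5525 -0.0717 -0.3119] turn -0.0012 dist mm 319 now [0.4584 0.0964 0.205 ] head 89.8 j6 -1.36
```

>>> carry_out(series=[[[-0.05,0,-0.1],0,-0.35],[[-0.57,-0.036,-0.31],0,-0.35],[[-0.57,-0.036,-0.31],0,-0.35],[[-0.57,-0.036,-0.31],0,-0.35],[[-0.57,-0.036,-0.31],0,-0.35],[[-0.57,-0.036,-0.31],0,-0.35],[[-0.57,-0.036,-0.31],0,-0.35],[[-0.57,-0.036,-0.31],0,-0.35]])

```text
t: 14.17
position: [0.435, -0.1908, 0.3545]
tool_rot: [0.708, 0.706, -0.0, -0.0]
ft_force: [1.6, 0.2, -0.5]
finger_gap: 0.326
```

>>> carry_out(series=[[[0,0,0],0,-0.35],[[0,0,0],0,-0.35]])

```text
t: 14.33
position: [0.4356, -0.1909, 0.3542]
tool_rot: [0.71, 0.704, 0.0, 0.0]
ft_force: [0.3, 0.6, -0.0]
finger_gap: 0.325
```

Run:
```python
from h import *
arm.snapshot("wrist");arm.snapshot("wrist"); S=snap("wrist"); W=cloud(S); np.savez("w7.npz",im=S[0],W=W); cv2.imwrite("pics/w7.png",S[0][...,::-1])
for n in ["cylinder","stopper","spray","jar_a"]:
    for q in arm.look_for("wrist",n)[:4]:
        u,v=np.round(q["uv"]).astype(int); print(n,round(q["score"],2),(int(u),int(v)),np.round(W[min(v,399),min(u,639)],3))
go([.44,-.19,.36],90)
m=(W[...,2]>.176)&(W[...,2]<.198)&(W[...,1]<-.2)&(W[...,0]<.55)
k,l,st,_=cv2.connectedComponentsWithStats(m.astype(np.uint8))
for i in range(1,k):
    if st[i,4]>30:
        q=W[l==i]*1000; print(st[i],q.min(0).round(),q.max(0).round(),np.median(q,0).round(1),cv2.minEnclosingCircle(q[:,:2].astype(np.float32)))
```

```text
cylinder 0.88 (219, 172) [ 0.427 -0.283  0.163]
stopper 0.78 (218, 176) [ 0.429 -0.28   0.175]
spray 0.72 (120, 195) [ 0.452 -0.39   0.161]
spray 0.36 (470, 165) [0.453 0.052 0.012]
jar_a 0.78 (188, 216) [ 0.504 -0.352  0.088]
jar_a 0.74 (281, 132) [ 0.395 -0.225  0.09 ]
jar_a 0.28 (548, 172) [0.457 0.149 0.042]
shift [-0.0039  0.0083 -0.0132] turn -0.0006 dist mm 8 now [ 0.4358 -0.188   0.3534] head 89.9 j6 -1.98
[   0  128   48  168 2714] [ 381. -482.  176.] [ 550. -477.  198.] [ 475.9 -479.5  186.3] ((465.4980773925781, -479.53253173828125), 84.35670471191406)
[ 179  169   45   43 1469] [ 421. -316.  176.] [ 461. -275.  193.] [ 438.9 -293.7  189.9] ((440.8442687988281, -295.62091064453125), 20.68749237060547)
[ 53 189  53  32 663] [ 440. -440.  176.] [ 467. -394.  198.] [ 446.4 -399.9  188.8] ((450.452880859375, -417.50244140625), 23.65643310546875)
[158 281  87   7 332] [ 547. -358.  176.] [ 550. -262.  184.] [ 549.  -301.9  179.9] ((548.6348266601562, -310.0804138183594), 47.69108581542969)
[284 280  17   7 101] [ 546. -218.  176.] [ 550. -201.  184.] [ 547.2 -209.3  181.7] ((547.9262084960938, -209.23904418945312), 8.75057315826416)
```

View pics/w7.png

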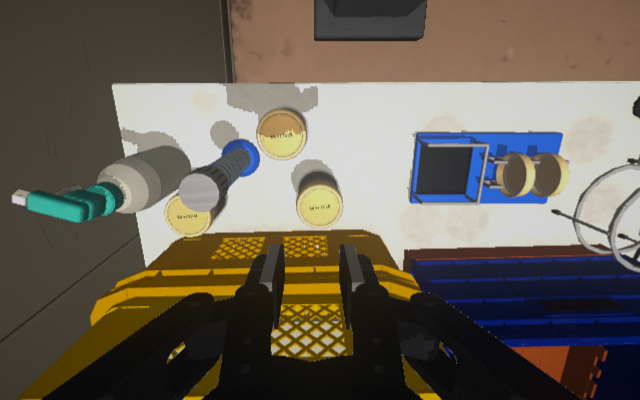

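The picture shows the cylinder (stopper at 205,190, blue foot at 240,157), with jars at (282,133), (188,213) and (320,205) and the spray at (110,195). Both caps stand in the slots. The stopper fits a 20.7 mm radius circle at (0.441, -0.296), top at 190 mm, which agrees with the description. I'll move over it with heading 0 so the jaws stay clear of the spray.

Run:
```python
from h import *
go([.441,-.296,.33],0)
```

```text
shift [-0.216   0.0108  0.0467] turn 0.4994 dist mm 111 now [ 0.4358 -0.188   0.3534] head 89.9 j6 -1.98
```

>>> carry_out(series=[[[-0.216,0.01,0.04],0.5,1],[[-0.216,0.01,0.04],0.5,1],[[-0.216,0.01,0.04],0.5,1],[[-0.216,0.01,0.04],0.5,1],[[-0.216,0.01,0.04],0.5,1],[[-0.216,0.01,0.04],0.5,1],[[-0.216,0.01,0.04],0.5,1],[[-0.216,0.01,0.04],0.5,1]])

```text
t: 15.35
position: [0.4407, -0.2965, 0.3336]
tool_rot: [0.961, 0.277, -0.0, -0.0]
ft_force: [0.4, 0.4, -0.3]
finger_gap: 1.0
```

Run:
```python
from h import *
go([.441,-.296,.33],0)
```

```text
shift [ 0.0011 -0.0005  0.0071] turn 0.1788 dist mm 4 now [ 0.4407 -0.2965  0.3336] head 32.2 j6 -1.16
```

>>> carry_out(series=[[[0,0,0.05],0.179,1],[[0,0,0.1],0.179,1],[[0,0,0.14],0.179,1],[[0,0,0.14],0.179,1],[[0,0,0.14],0.179,1],[[0,0,0.14],0.179,1],[[0,0,0.14],0.179,1]])

```text
t: 15.93
position: [0.4407, -0.2966, 0.2638]
tool_rot: [1.0, 0.004, -0.0, -0.0]
ft_force: [-0.2, 0.3, -0.0]
finger_gap: 1.006
```

Run:
```python
from h import *
arm.snapshot("wrist"); S=snap("wrist"); Q=toolcloud(S)*1000; W=cloud(S)*1000
m=(np.abs(Q[...,0])<26)&(np.abs(Q[...,1])<45)&(Q[...,2]>50)&(Q[...,2]<110)&(np.abs(W[...,2]-190)<6)
k,l,st,_=cv2.connectedComponentsWithStats(m.astype(np.uint8)); i=1+np.argmax(st[1:,4]); q=Q[l==i]
print(st[i],q.min(0).round(1),q.max(0).round(1),cv2.minEnclosingCircle(q[:,:2].astype(np.float32)))
go([.441,-.296,.173],0)
```

```text
[ 285  189   58   57 2528] [-18.9 -21.   71.8] [20.2 18.3 79.9] ((0.9011244773864746, -1.180994987487793), 19.96192169189453)
shift [ 0.0005 -0.0018  0.1822] turn 0.0024 dist mm 91 now [ 0.4407 -0.2969  0.2641] head 0.4 j6 -0.6
```

Centred within about 1 mm; descend and grip.

>>> carry_out(series=[[[0,-0.002,0.06],0,1],[[0,-0.002,0.11],0,1],[[0,-0.002,0.15],0,1],[[0,-0.002,0.181],0,1],[[0,-0.002,0.181],0,1],[[0,-0.002,0.181],0,-1],[[0,-0.002,0.181],0,-1],[[0,-0.002,0.181],0,-1]])

```text
t: 16.7
position: [0.4412, -0.2966, 0.1748]
tool_rot: [1.0, 0.003, 0.001, 0.001]
ft_force: [-0.1, -0.1, 0.2]
finger_gap: 0.603
```

>>> carry_out(series=[[[0,0,0],0,-1],[[0,0,0],0,-1],[[0,0,0],0,-1],[[0,0,0],0,-1]])

```text
t: 17.03
position: [0.4414, -0.2967, 0.1749]
tool_rot: [1.0, 0.002, 0.001, 0.001]
ft_force: [0.3, -0.4, 5.9]
finger_gap: 0.454
```

>>> carry_out(series=[[[0,0,-0.006],0,-1],[[0,0,-0.018],0,-1],[[0,0,-0.036],0,-1],[[0,0,-0.06],0,-1],[[0,0,-0.085],0,-1],[[0,0,-0.11],0,-1],[[0,0,-0.135],0,-1],[[0,0,-0.16],0,-1]])

```text
t: 17.7
position: [0.4402, -0.2961, 0.2547]
tool_rot: [1.0, 0.002, -0.0, 0.0]
ft_force: [0.2, -0.7, -3.4]
finger_gap: 0.453
```

>>> carry_out(series=[[[0,0,-0.025],0,-1],[[0,0,-0.05],0,-1],[[0,0,-0.075],0,-1],[[0,0,-0.095],0,-1],[[0,0,-0.11],0,-1],[[0,0,-0.12],0,-1],[[0,0,-0.12],0,-1],[[0,0,-0.12],0,-1]])

```text
t: 18.37
position: [0.4403, -0.2961, 0.3132]
tool_rot: [1.0, 0.002, -0.0, -0.0]
ft_force: [0.0, 1.2, -3.5]
finger_gap: 0.45
```

Run:
```python
from h import *
S=snap("wrist"); Q=toolcloud(S)*1000
cv2.imwrite("pics/w8.png",S[0][...,::-1]); print(arm.state()["ft_force"],arm.state()["moment"])
m=(np.abs(Q[...,0])<26)&(np.abs(Q[...,1])<26)&(Q[...,2]>-25)&(Q[...,2]<-8)
q=Q[m]; print(len(q),np.percentile(q,[2,50,98],axis=0).round(1).tolist())
go([.457,.007,.32],0)
z=np.load("w3.npz"); W=z["W"]*1000; im=z["im"].astype(int)
b=(im.sum(-1)<130)&(np.abs(W[...,2]-13)<4)&(np.abs(W[...,0]-458)<50)&(W[...,1]>-40)&(W[...,1]<60)
k,l,st,_=cv2.connectedComponentsWithStats(b.astype(np.uint8)); i=1+np.argmax(st[1:,4]); q=W[l==i]
print("pad",len(q),cv2.minAreaRect(q[:,:2].astype(np.float32)),np.median(q[:,2]))
```

```text
[-0.13595536  0.31795531 -4.56702714] [ 0.04411102 -0.01481536 -0.03903782]
8359 [[-23.1, -19.9, -22.0], [-0.5, -5.2, -15.3], [22.3, 15.4, -9.2]]
shift [ 0.0365 -0.6058 -0.014 ] turn 0.0015 dist mm 304 now [ 0.4401 -0.296   0.3128] head 0.3 j6 -0.6
pad 1091 ((465.68707275390625, 10.331077575683594), (62.93232345581055, 68.7761459350586), 0.005887789651751518) 13.058340754633747
```

View pics/w8.png

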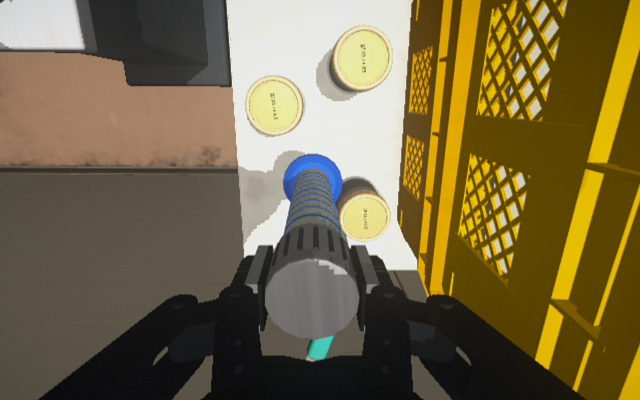

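The cylinder hangs upright in the jaws, foot at (312,175) clear of all jars, and the load matches about 0.4 kg. Next I'll refine the pad centre from the earlier picture.

Run:
```python
from h import *
z=np.load("w7.npz"); W=z["W"]*1000; im=z["im"].astype(int); hsv=cv2.cvtColor(z["im"],cv2.COLOR_RGB2HSV)
b=(im.sum(-1)<130)&(np.abs(W[...,2]-13)<5)&(np.abs(W[...,0]-458)<55)&(W[...,1]>-50)&(W[...,1]<70)
k,l,st,_=cv2.connectedComponentsWithStats(b.astype(np.uint8)); i=1+np.argmax(st[1:,4]); q=W[l==i]
print("pad",len(q),cv2.minAreaRect(q[:,:2].astype(np.float32)),np.median(q[:,2]),q.min(0),q.max(0))
g=(cv2.inRange(hsv,(100,120,60),(125,255,255))>0)&(np.abs(W[...,2]-12)<6)&(W[...,1]>-80)&(W[...,1]<250)&(W[...,0]<530)
q=W[g]; print("rack",q.min(0),q.max(0),cv2.minAreaRect(q[:,:2].astype(np.float32)))
w=(W[...,2]>40)&(W[...,2]<54)&(np.abs(W[...,0]-458)<60)&(W[...,1]>-50)&(W[...,1]<62)
q=W[w]; print("rail",np.percentile(q,[1,99],axis=0))
q=q[np.abs(q[:,0]-458)<25]; print("rail+x y",np.percentile(q[:,1],[2,50,98]))
```

```text
pad 24 ((467.9905090332031, 47.78512954711914), (3.4592504501342773, 21.772743225097656), 87.44924926757812) 13.001939007110774 [457.08014121  45.92979217  11.26941708] [478.87648359  49.66209754  15.99882864]
rack [404.72985655 -32.98039196   8.513932  ] [512.5548366  181.7121403   17.72356655] ((458.73077392578125, 74.24565124511719), (214.67079162597656, 107.25242614746094), 89.75727844238281)
rail [[414.45199295 -29.61702459  43.62053857]
 [502.5167932   54.17716992  50.86127211]]
rail+x y [49.34814135 51.32069223 54.14533245]
```

Run:
```python
from h import *
for f in ("w7","w3"):
    z=np.load(f+".npz"); W=z["W"]*1000; im=z["im"].astype(int)
    b=(im.max(-1)<75)&(im.max(-1)-im.min(-1)<25)&(np.abs(W[...,2]-13)<5)&(np.abs(W[...,0]-458)<42)&(W[...,1]>-50)&(W[...,1]<70)
    q=W[b]; print(f,len(q),np.percentile(q,[.5,2,50,98,99.5],axis=0).round(1).tolist())
    s=q[np.abs(q[:,0]-462)<12]; print(np.percentile(s[:,1],[1,99]).round(1)); s=q[np.abs(q[:,1]-10)<12]; print(np.percentile(s[:,0],[1,99]).round(1))
```

```text
w7 2311 [[424.3, -25.2, 10.8], [426.7, -24.1, 11.3], [460.0, 12.1, 13.0], [495.9, 48.7, 14.9], [496.6, 50.0, 15.4]]
[-25.   49.1]
[426.6 496.4]
w3 2151 [[421.4, -25.2, 11.0], [422.3, -24.1, 11.5], [461.0, 10.4, 13.1], [495.8, 44.3, 14.7], [496.7, 45.4, 15.1]]
[-24.7  44.8]
[422.2 496.3]
```

Pad middle at about (0.4585, 0.012). Carry over smoothly, with the foot about 140 mm up.

>>> carry_out(series=[[[0,-0.008,0],0,-1],[[0.002,-0.024,0],0,-1],[[0.004,-0.05,0],0,-1],[[0.006,-0.085,0],0,-1],[[0.008,-0.125,0],0,-1],[[0.01,-0.165,0],0,-1],[[0.013,-0.205,0],0,-1],[[0.016,-0.245,0],0,-1]])

```text
t: 19.08
position: [0.4475, -0.1715, 0.3132]
tool_rot: [1.0, 0.002, -0.0, -0.0]
ft_force: [0.4, 1.6, -4.0]
finger_gap: 0.453
```

>>> carry_out(series=[[[0.003,-0.04,0],0,-1],[[0.006,-0.08,0],0,-1],[[0.009,-0.12,0],0,-1],[[0.012,-0.16,0],0,-1],[[0.015,-0.2,0],0,-1],[[0.017,-0.235,0],0,-1],[[0.018,-0.265,0],0,-1],[[0.019,-0.29,0],0,-1]])

```text
t: 19.75
position: [0.456, -0.0264, 0.3132]
tool_rot: [1.0, 0.003, -0.0, -0.0]
ft_force: [0.8, -0.6, -4.3]
finger_gap: 0.454
```

>>> carry_out(series=[[[0,-0.02,0],0,-1],[[0,-0.034,0],0,-1],[[0,-0.044,0],0,-1],[[0,-0.05,0],0,-1],[[0,-0.05,0],0,-1],[[0,-0.05,0],0,-1]])

```text
t: 20.25
position: [0.4566, -0.0038, 0.3134]
tool_rot: [1.0, 0.002, -0.0, 0.0]
ft_force: [-0.1, -0.8, -4.9]
finger_gap: 0.459
```

Run:
```python
from h import *
go([.458,.012,.20],0); 
S=snap("wrist"); cv2.imwrite("pics/w9.png",S[0][...,::-1])
go([.458,.012,.20],0); go([.458,.012,.19],0)
```

```text
shift [ 0.003  -0.0316  0.2268] turn 0.0015 dist mm 115 now [ 0.4566 -0.0038  0.3134] head 0.3 j6 -0.02
shift [ 0.003  -0.0319  0.2268] turn 0.0014 dist mm 115 now [ 0.4566 -0.0039  0.3134] head 0.2 j6 -0.02
shift [ 0.003  -0.0319  0.2468] turn 0.0014 dist mm 124 now [ 0.4566 -0.0039  0.3134] head 0.2 j6 -0.02
```

View pics/w9.png

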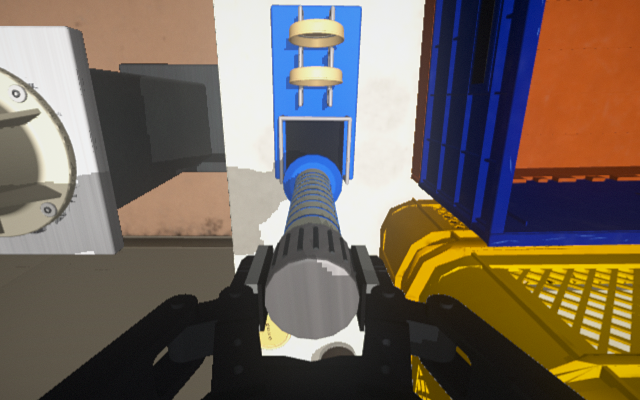

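Both caps stand in their slots (317,32 and 317,76). The cylinder is upright over the bay edge. Shift 16 mm and lower.

>>> carry_out(series=[[[0.001,-0.008,0],0,-1],[[0.002,-0.02,0],0,-1],[[0.003,-0.032,0.01],0,-1],[[0.003,-0.032,0.03],0,-1],[[0.003,-0.032,0.06],0,-1],[[0.003,-0.032,0.09],0,-1],[[0.003,-0.032,0.12],0,-1],[[0.003,-0.032,0.145],0,-1]])

```text
t: 20.97
position: [0.4573, 0.0126, 0.239]
tool_rot: [1.0, 0.003, -0.001, 0.0]
ft_force: [0.2, 0.3, -4.2]
finger_gap: 0.449
```

>>> carry_out(series=[[[0,0,0.02],0,-1],[[0,0,0.04],0,-1],[[0,0,0.055],0,-1],[[0,0,0.067],0,-1],[[0,0,0.075],0,-1],[[0,0,0.08],0,-1],[[0,0,0.08],0,-1],[[0,0,0.08],0,-1]])

```text
t: 21.63
position: [0.4582, 0.0124, 0.2012]
tool_rot: [1.0, 0.002, 0.0, 0.0]
ft_force: [0.1, 0.3, -4.3]
finger_gap: 0.451
```

Run:
```python
from h import *
go([.458,.012,.188],0); arm.snapshot("top"); go([.458,.012,.188],0); print(arm.state()["ft_force"])
S=snap("wrist"); W=cloud(S)*1000; hsv=cv2.cvtColor(S[0],cv2.COLOR_RGB2HSV)
b=(cv2.inRange(hsv,(95,120,40),(128,255,255))>0)&(W[...,2]>15)&(W[...,2]<45)&(np.abs(W[...,0]-458)<45)&(np.abs(W[...,1]-12)<45)
q=W[b]; print(len(q),np.percentile(q,[1,50,99],axis=0).round(1).tolist())
```

```text
shift [-0.0004  0.0008  0.0263] turn 0.0015 dist mm 13 now [0.4582 0.0124 0.2012] head 0.3 j6 0.02
shift [-0.0006  0.0009  0.0266] turn 0.0015 dist mm 13 now [0.4583 0.0124 0.2013] head 0.3 j6 0.02
[ 0.52950877  1.03494143 -4.18208715]
1273 [[430.3, -1.0, 29.0], [458.0, 27.8, 36.9], [486.2, 41.9, 40.3]]
```

>>> carry_out(series=[[[0,0.001,0.006],0,-1],[[0,0.001,0.012],0,-1],[[0,0.001,0.017],0,-1],[[0,0.001,0.021],0,-1],[[0,0.001,0.023],0,-1],[[0,0.001,0.025],0,-1],[[0,0.001,0.026],0,-1],[[0,0.001,0.026],0,-1]])

```text
t: 22.4
position: [0.458, 0.012, 0.188]
tool_rot: [1.0, 0.002, -0.0, -0.0]
ft_force: [0.4, 0.1, -3.2]
finger_gap: 0.453
```

>>> carry_out(series=[[[0,0,0.001],0,-1],[[0,0,0.001],0,-1],[[0,0,0.002],0,-1],[[0,0,0.002],0,-1]])

```text
t: 22.73
position: [0.4584, 0.012, 0.1878]
tool_rot: [1.0, 0.002, 0.0, -0.0]
ft_force: [-2.2, 0.0, 9.1]
finger_gap: 0.45
```

In contact; back off half a millimetre and open gradually.

>>> carry_out(series=[[[0,0,-0.001],0,-1],[[0,0,-0.001],0,-0.08],[[0,0,-0.001],0,0],[[0,0,-0.001],0,0.1],[[0,0,-0.001],0,0.25],[[0,0,-0.001],0,0.4],[[0,0,-0.001],0,0.6],[[0,0,-0.001],0,0.6]])

```text
t: 23.4
position: [0.458, 0.0119, 0.1874]
tool_rot: [1.0, 0.002, -0.0, 0.0]
ft_force: [0.4, 0.4, -0.2]
finger_gap: 0.802
```

>>> carry_out(series=[[[0,0,-0.02],0,0.6],[[0,0,-0.05],0,0.6],[[0,0,-0.1],0,0.6],[[0,0,-0.16],0,0.6],[[0,0,-0.22],0,0.6],[[0,0,-0.3],0,0.6],[[-0.05,-0.05,-0.35],0,0.6],[[-0.05,-0.1,-0.38],0,0.6]])

```text
t: 24.07
position: [0.4311, 0.0614, 0.3813]
tool_rot: [1.0, 0.001, 0.001, -0.0]
ft_force: [1.1, 0.0, 0.5]
finger_gap: 0.8
```

>>> carry_out(series=[[[0,-0.06,0],0,0.6],[[0,-0.1,0],0,0.6],[[0,-0.1,0],0,0.6],[[0,-0.1,0],0,0.6]])

```text
t: 24.4
position: [0.4323, 0.1125, 0.3781]
tool_rot: [1.0, 0.003, 0.0, 0.0]
ft_force: [0.0, 0.1, 0.3]
finger_gap: 0.801
```

Run:
```python
from h import *
arm.snapshot("wrist"); S=snap("wrist"); W=cloud(S)*1000; hsv=cv2.cvtColor(S[0],cv2.COLOR_RGB2HSV)
cv2.imwrite("pics/w10.png",S[0][...,::-1])
m=(W[...,2]>185)&(W[...,2]<215)&(np.abs(W[...,0]-458)<50)&(np.abs(W[...,1]-12)<50)
k,l,st,_=cv2.connectedComponentsWithStats(m.astype(np.uint8)); i=1+np.argmax(st[1:,4]); q=W[l==i]
print("stopper",len(q),cv2.minEnclosingCircle(q[:,:2].astype(np.float32)),np.percentile(q[:,2],[2,50,98]))
for y in (97,141):
    m=(W[...,2]>15)&(W[...,2]<90)&(np.abs(W[...,0]-458)<40)&(np.abs(W[...,1]-y)<20)&((hsv[...,0]<32)&(hsv[...,0]>12)&(hsv[...,1]>60))
    q=W[m]; print(len(q),np.percentile(q,[2,50,98],axis=0).round(1).tolist() if len(q) else "")
print(arm.state()["t"],arm.state()["position"])
z=np.load("top.npz"); St=snap("top"); Wt=cloud(St)
for n in ["spray","jar_a"]:
    for q in arm.look_for("top",n)[:4]: print(n,round(q["score"],2),np.round(q["uv"]))
```

```text
stopper 1174 ((458.3959045410156, 13.83847713470459), 20.402040481567383) [186.62562856 202.84226134 204.4225918 ]
342 [[430.9, 95.6, 29.0], [454.5, 104.5, 65.5], [488.7, 108.6, 75.9]]
210 [[430.7, 140.7, 54.9], [445.6, 146.2, 68.0], [487.8, 152.9, 75.3]]
24.5 [0.43236378 0.11135566 0.37766909]
spray 0.78 [465. 198.]
jar_a 0.79 [421. 213.]
jar_a 0.69 [452. 193.]
jar_a 0.64 [407. 194.]
```

```bash
python3 -c "
from workcell import arm
print(arm.hand_in(), arm.state()['t'])"
```

```text
the job is handed in; nothing more can be done
the job is handed in; nothing more can be done
```

I put the two gold caps in the rack's far and near slots first. Then I carried the measuring cylinder upright by its stopper and set it down gently on the bay pad. The job was handed in at about 24.5 s with the arm clear of everything.

**What the last checks showed:**
- **Cylinder:** the stopper top measured (0.458, 0.014) at 203 mm high, which is the pad plus 190 mm, so it stands upright. It is about 2 mm from the pad centre I had estimated.
- **Caps:** each stands in its own slot, with its top about 76 mm up. Both lean a few millimetres towards +y within the gap.
- **Spray and jars:** in the top picture the spray and two of the jars were within about 4 pixels (roughly 16 mm) of their first positions. The detector had not reported the third jar at the start, so I could not compare it directly.
- **Not viewed:** the picture limit stopped me viewing the final wrist image, so the last check rests on depth measurements alone.

**Contact force:** setting the cylinder down pressed on the pad with a wrist reading of about 9 N, and I backed off half a millimetre before opening the jaws. That was the largest force in any reading.

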